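Clamp a power module in the sloped test stand and zero its gauge

TASK

Lay the aluminium power module flat in the pocket of the sloped test stand (either way round, vents up, set down without dropping it), then swing the hinged steel keeper bar across it until it is fully home in its spring catch. Only after that, turn the stand's gauge knob so that its pointer reads zero, at the long mark on the uphill side of the dial. Leave the spool, the spray can, the bottle and the screwdriver where they are.

Things in the scene. Friction and masses are not known exactly. Their poses are not given: they have to be found in the camera images.
- deck: Sloped aluminium deck of the fixed test stand, its far side low: it rises 25 degrees towards the robot and faces away from it. Origin: centre of the pocket, on the deck surface, 70 mm above the bench. x up the slope, y level (to the right seen from the robot), z square out of the deck. Deck spans x -75 to +155, y -230 to +130 mm. The module goes in with its length along deck y.
- pocket (a point): Centre of the pocket's floor, at the deck origin, with the deck's axes. The pocket is 130 mm (y) by 58 mm (x), between steel blocks 14 mm high: end walls 8 mm thick beyond y = +-65 mm, and four corner blocks 10 mm thick beyond x = +-29 mm at y = +-38 to +-62 mm. The middle 76 mm of both long sides is open for the fingers.
- catch (a point): Brass sprung nub of the catch, at deck x 15, y -86, 35 mm above the deck; deck axes. It sits in a steel block (y -75 to -97, x -24 to +26 mm, 36 mm high) with an end stop 50 mm high on the downhill side. The bar rides over the nub (about 6 N at the peg) and the nub pops up behind the shut bar.
- module: Loose power module: flat aluminium box 120 x 50 x 34 mm (x, y, z), black terminal strip on top at its +x end, dark vent slots on top; about 0.35 kg. Origin: centre of its underside; x along its length, z up. Starts flat on the bench left of the stand, at any yaw, at one of three spots shared with the spool and the can.
- keeper (a joint): Angle of the steel keeper bar, rad about deck +z: 0 is shut against its stop, bar along deck -y over the pocket; positive is open, swung up the slope (1.571 is straight up it, limit 1.75). Stiff hinge, stays where left. Bar 195 mm long, 18 wide, underside 38 and top 50 mm above the deck, just over the module. From about 0.02 to 0.16 it rides on the nub and is not home.
- keeper_hinge (a point): Point on the keeper's hinge axis, 44 mm above the deck (mid-thickness of the bar), at deck x 0, y +100 mm. Its axes turn with the bar: the bar points along its -y; z is the hinge axis. The hinge post is 28 mm in diameter and 52 mm high.
- keeper_peg (a point): Middle of the black grip peg on the keeper bar: 16 mm diameter, 42 mm high, square to the deck, from 50 to 92 mm above it, 130 mm from the hinge axis; the point is 71 mm above the deck. Axes as keeper_hinge.
- knob (a joint): Angle of the gauge knob in rad, growing clockwise seen looking onto the deck: 0 is the pointer at the dial's long zero mark (straight up the slope). Starts 0.55 to 1.4 rad off, on the clockwise side. The white dial under it has radius 44 mm and is 10 mm thick, centred at deck x 0, y -175 mm.
- knob_grip (a point): On the knob's axis, 38.5 mm above the deck, at deck x 0, y -175 mm. The knob is a black disc of radius 27 mm with a grip bar 50 mm long and 12 mm thick across it, from 22.5 to 48.5 mm above the deck. x points along the grip bar to the pointer nose (white line on that half); z is the turning axis, out of the deck.
- spool: Bystander: solder spool standing on end, flanges 64 mm diameter, 42 mm high. Origin: centre of its underside.
- can: Bystander: spray can standing upright, 52 mm diameter, 150 mm high. Origin: centre of its underside.
- flux: Bystander: small amber flux bottle standing upright to the right of the stand, 44 mm diameter, 120 mm high. Origin: centre of its underside.
- driver: Bystander: yellow-handled screwdriver 200 mm long lying on the bench to the right of the stand. Origin: under its middle.
There are look-alikes about, which are no part of the job. What is shaped like the module but blue is not meant.

How it is judged:
By the outcome, as a careful person would: the job done as asked, in the order asked, and still so for the second after the job is handed in, with the robot touching nothing.
It also fails if it takes over 58 s, if anything falls off the work surface, if the arm or the gripper's body presses on something with over 40 N, if the wrist force passes 120 N, or if a joint passes its speed limit or range.

ROBOT

A 7-joint arm with a two-finger parallel gripper is mounted at the origin on the work surface. World frame = base frame: x ahead of the robot, y to its left, z up, the work surface at z = 0. Lengths are in mm, angles in rad, forces in N, time in s.
With the tool pointing down it reaches from about 425 to 1025 mm from the base axis. Payload 3.6 kg.
Tool frame: the origin (TCP) lies between the finger pads; the fingertips stand 22 mm ahead of it and the grasp point (between the pads) lies 3 mm ahead of it; z points along the fingers, y is the line along which they close (so a half turn about z gives the same grasp; the last joint's range is limited). The gripper opens to 85 mm and grips with 20 to 120 N. Pads are 22 mm wide; open, the fingers measure 114 mm over their backs; the gripper's body (76 mm by 85 mm) begins 54 mm behind the grasp point. The pads swing forward as they close: fully open they stand 13 mm farther back than shut.
Start: joints at [1.187, 0.591, 0.048, 1.609, -0.033, 0.943, -0.034], TCP at [207.873, -694.563, 253.302] pointing down, gripper open.
Joint ranges: [-2.69, 2.69], [-0.47, 2.24], [-1.27, 1.36], [0.19, 2.51], [-1.53, 4.68], [0.08, 2.07], [-3.09, 3.09]. Speed limits (rad/s): [2.57, 2.57, 3.14, 3.14, 3.14, 3.14, 3.14].

INTERFACE

Orientations are given as a unit quaternion [x, y, z, w].
In Python, from station import env gives the robot as it stands.
- The arm moves only by the tool move_arm, never from a script. Its arguments are lists of equal length, an entry for each row: "travel": the shift along the tool's x, y, z in m, a list of three; "dr": the turn, a rotation vector about the tool's x, y, z in rad, a list of three. A call has 1 to 10 rows; each row shifts and turns the commanded pose from where the row before left it, along the tool's axes as they then stand; what a row does not reach is not made up. A row lasts 1/10 s, in which the tool goes at most 50 mm and 8.59 degrees, less where a joint would pass 70% of its speed; a pose out of reach is approached as far as the arm can. A call with a gripper value outside its range is refused whole. "fingers" is the finger opening in m, from 0 to 0.0854, set as the call begins (left out, the last holds). The fingers move at their own pace and stop on an object; "force" is the grip in N (left out, the last holds). Time passes only in rows, so rows that do not move let the fingers close. It gives the time, the measured TCP pose, the force, the opening and the grip force at its end, in the units of the state.
- env.get_state(): the state, without advancing time (a new reading comes with each control period).
- env.grab_frame(name): name is "scene" or "top"; returns the picture (480x640x3 uint8, red, green, blue); there is no depth.
- env.camera_params(name): a dict with "intrinsics" (3x3 intrinsics, pixels), "rvec" (rotation vector, rad) and "tvec" (3), from world to camera coordinates, as OpenCV has them. Camera axes: x right, y down, z forward; pixel columns grow to the right and rows downward; lengths in mm; the calibration is good to about 2 mm. A picture is of the moment at which its call begins. camera_params takes no time and is no camera call.
- env.hand_in(): hands the job in; it is judged then, once.
The state is a dict: "clock": time; "joint_pos": joint angles; "joint_vel": joint speeds; "tau": joint torques, N m; "tcp_pos": TCP position; "eef_rot": TCP orientation; "force": force on the tool from outside, world axes, zero at the start; "ft_torque": the same for the moment, N m; "opening": finger opening in mm; "grasp_force": force on a finger pad.
Only numpy, scipy, OpenCV 4.12 (cv2) and the standard library are available. Lean on these libraries where they do the work, as an engineer would, in place of code of your own. Each camera call takes 0.05 s, during which the arm holds its last target. There are 200 camera calls.

## Working session

There is one attempt and no reset: what is moved stays moved. The work goes in short steps, Python scripts to look and compute and a tool call to move; the robot and the scene stay as the last step left them, time stands still between calls to the robot, and variables do not carry over. Pictures are saved under pics/ and viewed, at most 10 in all, crops included, and the job is handed in when it is done.

Besides the shell and the picture viewer there is one more tool, called after "Request:" as name(argument=value, ...) on one line, values as JSON. move_arm: Moves the arm, as the interface text tells. Its arguments: {"type":"object","properties":{"travel":{"type":"array"},"dr":{"type":"array"},"fingers":{"type":"number"},"force":{"type":"number"}},"required":["travel","dr"]}

```bash
ls; mkdir -p pics; cat > h.py <<'E'
import numpy as np, cv2
from scipy.spatial.transform import Rotation as R
from station import env
E
python3 - <<'E'
from h import *
for n in ("scene","top"):
    f=env.grab_frame(n); cv2.imwrite(f"pics/{n}0.png",f[...,::-1]); np.save(f"{n}0.npy",f)
    c=env.camera_params(n); Rm=cv2.Rodrigues(np.array(c["rvec"],float))[0]
    print(n,np.round(c["intrinsics"],1).tolist(),"pos",(-Rm.T@np.array(c["tvec"]).ravel()).round(),Rm.round(3).tolist())
print(env.get_state())
E
```

```text
pics
scene [[435.4, 0.0, 317.1], [0.0, 435.4, 237.6], [0.0, 0.0, 1.0]] pos [1369. -159. 1176.] [[0.237, 0.971, -0.014], [0.774, -0.197, -0.602], [-0.588, 0.132, -0.798]]
top [[621.1, 0.0, 308.6], [0.0, 621.1, 238.1], [0.0, 0.0, 1.0]] pos [ 476.   17. 1748.] [[-0.009, -1.0, -0.004], [-0.999, 0.01, -0.053], [0.053, 0.004, -0.999]]
{'clock': 0.1, 'joint_pos': array([ 1.18644622,  0.59202783,  0.0483128 ,  1.60971759, -0.03327152,
        0.94268159, -0.03367635]), 'joint_vel': array([-0.000128  , -0.00233783, -0.00094911, -0.00119747,  0.00065559,
        0.0003531 , -0.00105062]), 'tau': array([ 4.37801253e-03, -5.49994755e+01,  1.55335844e+00, -1.98824376e+01,
        9.75076662e-03,  3.87432563e-03,  6.22805231e-06]), 'tcp_pos': array([ 207.70266981, -693.87215564,  252.24626763]), 'eef_rot': array([ 9.89435699e-01,  1.44968848e-01, -2.17044308e-04, -9.91593533e-04]), 'force': array([-0.66512531, -0.6290139 , -0.21964958]), 'ft_torque': array([-0.05109233, -0.02262531, -0.02788814]), 'grasp_force': 0.0, 'opening': 85.51866619329908}
```

View pics/top0.png

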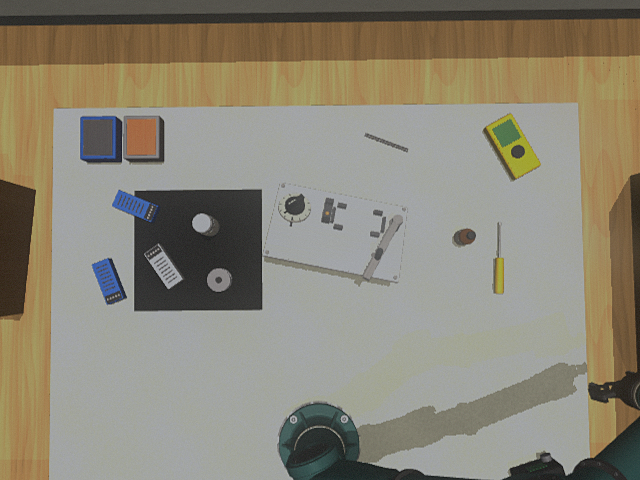

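View pics/scene0.png

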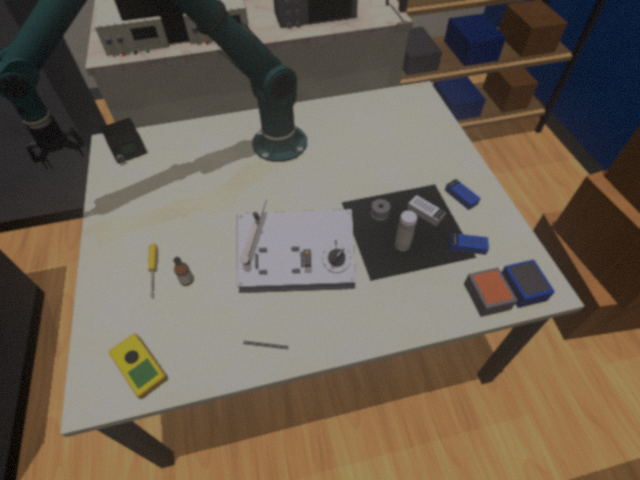

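The top view shows the module (silver) at about (165,267), the can at (205,224) and the spool at (219,280). The deck is centred near (338,232), with the knob at (294,205) and the keeper open, from its hinge near (398,220) to its tip at (362,283). The scene view agrees. Next I'll zoom in for precise features.

```bash
python3 - <<'E'
import numpy as np, cv2
f=np.load("top0.npy")[...,::-1]
cv2.imwrite("pics/c1.png",cv2.resize(f[178:290,256:416],None,fx=5,fy=5,interpolation=cv2.INTER_CUBIC))
cv2.imwrite("pics/c2.png",cv2.resize(f[205:305,130:245],None,fx=5,fy=5,interpolation=cv2.INTER_CUBIC))
E
```

```text
(no output)
```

View pics/c1.png

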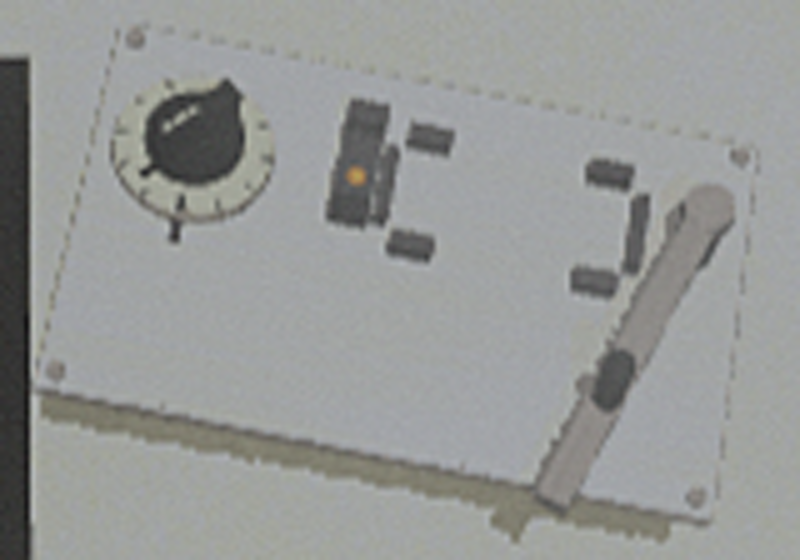

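View pics/c2.png

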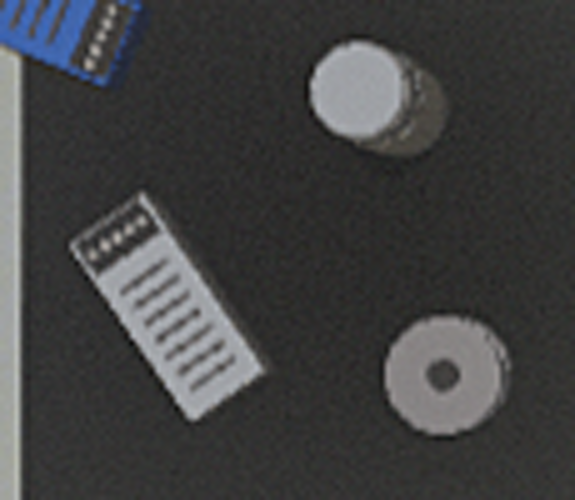

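The deck's yaw is small. In crop 1 the zero tick is near (176,232), the pointer nose near (150,168), the nub at (357,176) and the hinge end at (710,208). In crop 2 the module top's corners are (70,243), (142,193), (265,372) and (195,420), with the terminal strip at the upper left.

```bash
cat > h.py <<'E'
import numpy as np, cv2, json, os, sys
from scipy.spatial.transform import Rotation as R
from scipy.optimize import least_squares
from station import env
def cam(n):
    c=env.camera_params(n); return np.array(c["intrinsics"],float),np.array(c["rvec"],float).ravel(),np.array(c["tvec"],float).ravel()
def proj(P,n):
    K,r,t=cam(n); return cv2.projectPoints(np.atleast_2d(np.array(P,float)),r,t,K,None)[0][:,0]
def ray(uv,z,n):
    K,r,t=cam(n); Rm=cv2.Rodrigues(r)[0]; o=-Rm.T@t
    d=np.c_[np.atleast_2d(uv),np.ones(len(np.atleast_2d(uv)))]@np.linalg.inv(K).T@Rm
    return o+d*((z-o[2])/d[:,2])[:,None]
def deckR(yaw):  # yaw about world z of the nominal deck (x toward robot & up)
    c,s=np.cos(np.radians(25)),np.sin(np.radians(25))
    return R.from_euler('z',yaw).as_matrix()@np.array([[-c,0,s],[0,-1,0],[s,0,c]])
def deck(p,P): return np.array([p[0],p[1],70.])+np.atleast_2d(P)@deckR(p[2]).T
def D(): return np.load("deck.npy")
def goto(pos,Rt,n=None):
    s=env.get_state(); Rc=R.from_quat(s["eef_rot"])
    d=np.array(pos)-s["tcp_pos"]; w=(Rc.inv()*R.from_matrix(Rt)).as_rotvec()
    print("tcp",s["tcp_pos"].round(1),"t",round(s["clock"],2),"F",s["force"].round(1),"open",round(s["opening"],1))
    print("d world",d.round(1),"d tool mm",Rc.inv().apply(d).round(1),"in target axes",(np.array(Rt).T@d).round(1),"rotvec",w.round(4))
E
python3 - <<'E'
from h import *
uv=np.array([[357,176],[432,138],[410,246],[610,174],[594,282],[118,32],[757,150],[37,392],[712,520],[710,208]],float)
P=np.array([[15,-86,35],[-34,-50,14],[34,-50,14],[-34,50,14],[34,50,14],[-75,-230,0],[-75,130,0],[155,-230,0],[155,130,0],[0,100,50]],float)
uv=(uv+.5)/5-.5+[256,178]
f=lambda p:(proj(deck(p,P),"top")-uv).ravel()
r=least_squares(f,[560,-40,0],loss="soft_l1"); p=r.x; print(p,f(p).reshape(-1,2).round(1).tolist())
np.save("deck.npy",p)
print("scene proj",proj(deck(p,P),"scene").round().tolist())
pk=ray((np.array([615,365])+.5)/5-.5+[256,178],0,"top") # placeholder
g=lambda a:(proj(deck(p,[[130*np.sin(a[0]),100-130*np.cos(a[0]),92]]),"top")-0)
for a in np.arange(.9,1.7,.1): # bar tip centre & peg top in crop coords
    q=proj(deck(p,[[195*np.sin(a),100-195*np.cos(a),50],[130*np.sin(a),100-130*np.cos(a),92]]),"top"); print(round(a,1),((q-[256,178]+.5)*5).round().tolist())
for a in np.arange(.5,1.5,.1): # knob pointer white line end, clockwise from above
    d=np.array([np.cos(a),-np.sin(a),0]); q=proj(deck(p,[[0,-175,48.5],np.array([0,-175,48.5])+25*d,np.array([0,-175,48.5])-25*d]),"top"); print("k",round(a,1),((q-[256,178]+.5)*5).round().tolist())
m=(np.array([[70,243],[142,193],[265,372],[195,420]])+.5)/5-.5+[130,205]
M=ray(m,34,"top"); c=M.mean(0); x=(M[0]+M[1]-M[2]-M[3]); print("module",c.round(1),"yaw",np.arctan2(x[1],x[0]),[np.linalg.norm(M[i]-M[(i+1)%4]).round(1) for i in range(4)])
K=ray([(358/5+130,90/5+205)],150,"top"); S=ray([(443/5+130,372/5+205)],42,"top"); print("can",K.round(),"spool",S.round())
E
```

```text
[ 6.08289732e+02 -1.08995875e+02 -1.97689273e-01] [[-0.5, 1.3], [-0.4, -0.1], [0.3, -0.2], [0.2, -0.4], [0.4, -0.4], [0.1, -0.9], [0.2, -0.3], [-0.9, 0.2], [0.6, 0.7], [-0.2, 0.4]]
scene proj [[307.0, 252.0], [296.0, 269.0], [295.0, 247.0], [263.0, 271.0], [262.0, 249.0], [356.0, 281.0], [237.0, 286.0], [351.0, 208.0], [237.0, 213.0], [244.0, 258.0]]
0.9 [[441.0, 424.0], [546.0, 313.0]]
1.0 [[469.0, 450.0], [565.0, 330.0]]
1.1 [[499.0, 473.0], [585.0, 346.0]]
1.2 [[532.0, 494.0], [607.0, 359.0]]
1.3 [[567.0, 512.0], [631.0, 371.0]]
1.4 [[603.0, 527.0], [655.0, 381.0]]
1.5 [[641.0, 539.0], [681.0, 389.0]]
1.6 [[680.0, 547.0], [706.0, 394.0]]
k 0.5 [[197.0, 115.0], [167.0, 146.0], [226.0, 85.0]]
k 0.6 [[197.0, 115.0], [163.0, 143.0], [230.0, 87.0]]
k 0.7 [[197.0, 115.0], [160.0, 140.0], [233.0, 90.0]]
k 0.8 [[197.0, 115.0], [157.0, 136.0], [236.0, 94.0]]
k 0.9 [[197.0, 115.0], [155.0, 133.0], [238.0, 97.0]]
k 1.0 [[197.0, 115.0], [153.0, 129.0], [240.0, 101.0]]
k 1.1 [[197.0, 115.0], [151.0, 125.0], [242.0, 105.0]]
k 1.2 [[197.0, 115.0], [150.0, 121.0], [243.0, 109.0]]
k 1.3 [[197.0, 115.0], [150.0, 117.0], [244.0, 113.0]]
k 1.4 [[197.0, 115.0], [149.0, 113.0], [244.0, 117.0]]
module [494.  425.5  34. ] yaw 0.6082637427581906 [np.float64(48.2), np.float64(120.6), np.float64(46.5), np.float64(120.2)]
can [[603. 299. 150.]] spool [[456. 271.  42.]]
```

The deck origin is at (608,-109) with yaw -0.198, the keeper is at about 1.26, the knob about 0.71, and the module at (494,425) with yaw 0.608. Moving now.

Request:
move_arm(travel=[[0.043,-0.02,-0.008],[0.043,-0.02,-0.008],[0.043,-0.02,-0.008],[0.043,-0.02,-0.008],[0.043,-0.02,-0.008],[0.043,-0.02,-0.008],[0.043,-0.02,-0.008],[0.043,-0.02,-0.008],[0.043,-0.02,-0.008],[0.043,-0.02,-0.008]], dr=[[0,0,0],[0,0,0],[0,0,0],[0,0,0],[0,0,0],[0,0,0],[0,0,0],[0,0,0],[0,0,0],[0,0,0]], fingers=0.085)

```text
clock: 1.1
tcp_pos: [563.4, -378.0, 333.2]
eef_rot: [0.989, 0.145, -0.0, -0.0]
force: [0.2, -1.5, -0.3]
opening: 85.2
grasp_force: 0.0
```

Request:
move_arm(travel=[[0.012,-0.045,0],[0.012,-0.045,0],[0.012,-0.045,0],[0.012,-0.045,0],[0.012,-0.045,0],[0.012,-0.045,0],[0.012,-0.045,0],[0.012,-0.045,0],[0.012,-0.045,0],[0.012,-0.045,0]], dr=[[0,0,0],[0,0,0],[0,0,0],[0,0,0],[0,0,0],[0,0,0],[0,0,0],[0,0,0],[0,0,0],[0,0,0]])

```text
clock: 2.1
tcp_pos: [547.7, 87.5, 333.1]
eef_rot: [0.989, 0.145, -0.0, 0.0]
force: [0.0, 1.3, 0.6]
opening: 84.7
grasp_force: 0.0
```

```bash
cat > g1.py <<'E'
from h import *
a=.608; Rg=np.array([[np.cos(a),np.sin(a),0],[np.sin(a),-np.cos(a),0],[0,0,-1]])
z=float(sys.argv[1]); goto([494,425.5,z],Rg)
E
python3 g1.py 300
```

```text
tcp [547.7  87.5 333.1] t 2.1 F [0.  1.3 0.6] open 84.7
d world [-53.7 338.  -33.1] d tool mm [  45.4 -339.2   33. ] in target axes [ 149.  -308.1   33.1] rotvec [ 0.      0.0006 -0.3173]
```

Request:
move_arm(travel=[[0.006,-0.042,0.004],[0.006,-0.042,0.004],[0.006,-0.042,0.004],[0.006,-0.042,0.004],[0.006,-0.042,0.004],[0.006,-0.042,0.004],[0.006,-0.042,0.004],[0.003,-0.045,0.005],[0,0,0],[0,0,0]], dr=[[0,0,0],[0,0,0],[0,0,0],[0,0,0],[0,0,0],[0,0,0],[0,0,-0.1],[0,0,-0.1],[0,0,-0.117],[0,0,0]])

```text
clock: 3.1
tcp_pos: [488.5, 423.7, 299.4]
eef_rot: [0.954, 0.301, -0.001, -0.0]
force: [0.3, -0.4, -0.1]
opening: 85.0
grasp_force: 0.0
```

```bash
python3 g1.py 25; python3 - <<'E'
from h import *
f=env.grab_frame("top")[...,::-1]; g=f[205:305,120:245]
cv2.imwrite("pics/c3.png",cv2.resize(g,None,fx=5,fy=5,interpolation=cv2.INTER_CUBIC))
E
```

```text
tcp [488.5 423.7 299.4] t 3.1 F [ 0.3 -0.4 -0.1] open 85.0
d world [   5.5    1.8 -274.4] d tool mm [  6.    1.8 274.4] in target axes [  5.5   1.7 274.4] rotvec [-0.0006  0.0017  0.0032]
```

View pics/c3.png

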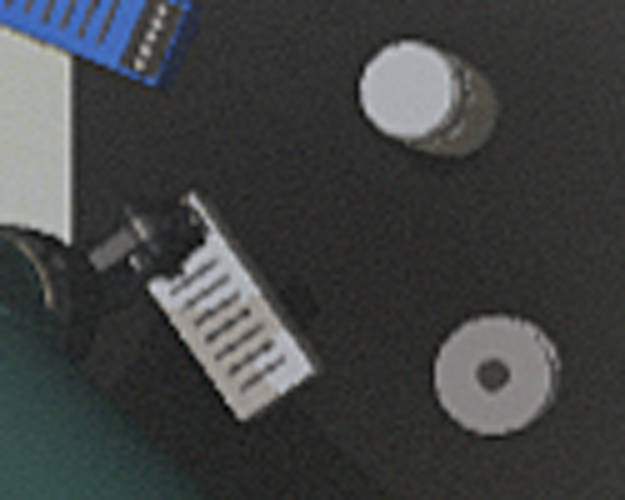

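The gripper, shifted up-left by parallax, sits over the module around (245,305) in the crop. The surroundings are clear, so I'm descending.

Request:
move_arm(travel=[[0.006,0.002,0.03],[0,0,0.04],[0,0,0.04],[0,0,0.04],[0,0,0.04],[0,0,0.03],[0,0,0.025],[0,0,0.015],[0,0,0.01],[0,0,0.004]], dr=[[0,0,0.003],[0,0,0],[0,0,0],[0,0,0],[0,0,0],[0,0,0],[0,0,0],[0,0,0],[0,0,0],[0,0,0]])

```text
clock: 4.15
tcp_pos: [496.6, 423.3, 25.9]
eef_rot: [0.955, 0.297, 0.0, 0.0]
force: [-0.1, 0.1, 0.3]
opening: 85.2
grasp_force: 0.0
```

Request:
move_arm(travel=[[0,0,0],[0,0,0],[0,0,0],[0,0,0],[0,0,0],[0,0,0],[0,0,0],[0,0,0],[0,0,0],[0,0,0]], dr=[[0,0,0],[0,0,0],[0,0,0],[0,0,0],[0,0,0],[0,0,0],[0,0,0],[0,0,0],[0,0,0],[0,0,0]], fingers=0.03, force=60)

```text
clock: 5.15
tcp_pos: [496.4, 425.7, 28.0]
eef_rot: [0.955, 0.298, 0.001, -0.001]
force: [-1.6, -0.2, 5.4]
opening: 48.9
grasp_force: 66.0
```

Request:
move_arm(travel=[[0,0,0],[0,0,0],[0,0,0],[0,0,-0.003],[0,0,0]], dr=[[0,0,0],[0,0,0],[0,0,0],[0,0,0],[0,0,0]], fingers=0.06)

```text
clock: 5.65
tcp_pos: [496.2, 424.0, 29.5]
eef_rot: [0.955, 0.298, 0.0, -0.0]
force: [-1.0, 0.1, 0.7]
opening: 60.2
grasp_force: 0.0
```

Request:
move_arm(travel=[[0,0,0],[0,0,0],[0,0,0],[0,0,0],[0,0,0],[0,0,0],[0,0,0]], dr=[[0,0,0],[0,0,0],[0,0,0],[0,0,0],[0,0,0],[0,0,0],[0,0,0]], fingers=0.03, force=60)

```text
clock: 6.35
tcp_pos: [496.1, 424.7, 29.8]
eef_rot: [0.955, 0.298, 0.0, -0.0]
force: [-0.6, 0.2, 5.5]
opening: 48.9
grasp_force: 65.8
```

Request:
move_arm(travel=[[0,0,-0.01],[0,0,-0.03],[0,0,-0.04],[0,0,-0.045],[0,0,-0.045],[0,0,-0.045],[0,0,-0.045],[0,0,-0.03],[0,0,0],[0,0,0]], dr=[[0,0,0],[0,0,0],[0,0,0],[0,0,0],[0,0,0],[0,0,0],[0,0,-0.1],[0,0,-0.14],[0,0,-0.14],[0,0,-0.14]])

```text
clock: 7.35
tcp_pos: [495.8, 423.0, 319.8]
eef_rot: [0.845, 0.535, -0.0, 0.001]
force: [-0.9, 0.8, -5.8]
opening: 48.8
grasp_force: 64.8
```

```bash
cat > g2.py <<'E'
from h import *
p=D(); Q=deckR(p[2]); Rt=np.c_[-Q[:,1],-Q[:,0],-Q[:,2]]
x,y,h=map(float,sys.argv[1:4]); goto(deck(p,[x,y,h])[0],Rt)
E
python3 g2.py 0 0 120
```

```text
tcp [495.8 423.  319.8] t 7.35 F [-0.9  0.8 -5.8] open 48.8
d world [ 162.2 -541.9 -141. ] d tool mm [-420.8  377.8  141.7] in target axes [-499.5  300.2   15.6] rotvec [ 0.4349 -0.0521 -0.2393]
```

Request:
move_arm(travel=[[-0.036,0.032,0.002],[-0.036,0.032,0.002],[-0.036,0.032,0.002],[-0.036,0.032,0.002],[-0.036,0.032,0.002],[-0.036,0.032,0.002],[-0.036,0.032,0.002],[-0.036,0.032,0.002],[-0.036,0.032,0.002],[-0.036,0.032,0.002]], dr=[[0,0,0],[0,0,0],[0,0,0],[0,0,0],[0,0,0],[0,0,0],[0,0,0],[0,0,0],[0,0,0],[0,0,0]])

```text
clock: 8.35
tcp_pos: [627.9, -41.4, 297.9]
eef_rot: [0.846, 0.533, -0.002, -0.001]
force: [1.4, -0.0, -4.8]
opening: 48.7
grasp_force: 64.6
```

Request:
move_arm(travel=[[-0.02,0.02,0],[-0.02,0.02,0],[-0.02,0.02,0],[0,0,0],[0,0,0],[0,0,0]], dr=[[0,0,-0.1],[0,0,-0.1],[0,0,-0.045],[0.145,0,0],[0.145,0,0],[0.145,0,0]])

```text
clock: 8.95
tcp_pos: [664.8, -116.4, 299.0]
eef_rot: [0.756, 0.617, -0.138, -0.169]
force: [-0.3, 0.3, -5.6]
opening: 48.5
grasp_force: 65.0
```

```bash
python3 g2.py 0 0 120
```

```text
tcp [ 664.8 -116.4  299. ] t 8.95 F [-0.3  0.3 -5.6] open 48.5
d world [  -6.8   -2.5 -120.2] d tool mm [ -3.8  45.7 111.4] in target axes [ -3.8  45.2 111.6] rotvec [-0.0044 -0.0014 -0.0042]
```

Request:
move_arm(travel=[[-0.004,0.023,0],[0,0.022,0],[0,0,0.03],[0,0,0.04],[0,0,0.04],[0,0,0],[0,0,0]], dr=[[-0.004,0,-0.004],[0,0,0],[0,0,0],[0,0,0],[0,0,0],[0,0,0],[0,0,0]])

```text
clock: 9.65
tcp_pos: [658.5, -118.7, 179.0]
eef_rot: [0.755, 0.619, -0.136, -0.167]
force: [1.7, 0.4, -4.1]
opening: 49.0
grasp_force: 65.3
```

```bash
python3 g2.py 0 0 60; python3 - <<'E'
from h import *
a=env.grab_frame("scene")[...,::-1][190:300,215:375]
cv2.imwrite("pics/c4.png",cv2.resize(a,None,fx=5,fy=5,interpolation=cv2.INTER_CUBIC))
P=deck(D(),[[-25,-60,90],[-25,60,90],[-25,-60,124],[-25,60,124]]); print(((proj(P,"scene")-[215,190]+.5)*5).round())
E
```

```text
tcp [ 658.5 -118.7  179. ] t 9.65 F [ 1.7  0.4 -4.1] open 49.0
d world [-25.3   4.7 -54.6] d tool mm [-0.4 -0.4 60.4] in target axes [-0.3 -0.3 60.4] rotvec [ 0.0022 -0.0007  0.0005]
[[418. 364.]
 [208. 373.]
 [415. 355.]
 [200. 364.]]
```

View pics/c4.png

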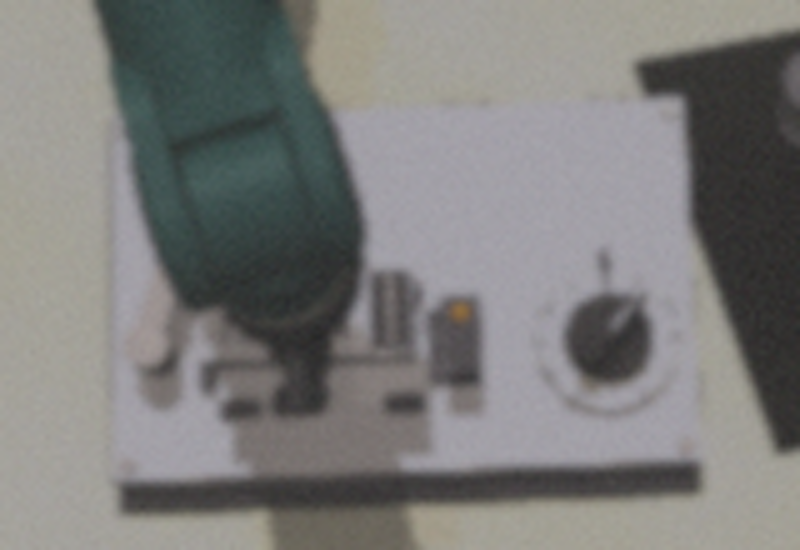

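In the scene crop the module spans about (205,358) to (418,358), within 2 mm of the prediction, and the nub at (460,312) matches too. Lowering it.

Request:
move_arm(travel=[[-0.001,0,0.03],[0,0,0.025],[0,0,0.015],[0,0,0.01],[0,0,0.004],[0,0,0]], dr=[[0.002,0,0],[0,0,0],[0,0,0],[0,0,0],[0,0,0],[0,0,0]])

```text
clock: 10.3
tcp_pos: [625.7, -112.1, 104.6]
eef_rot: [0.755, 0.619, -0.135, -0.166]
force: [0.2, 0.2, -4.6]
opening: 48.9
grasp_force: 65.2
```

```bash
python3 g2.py 0 0 29.8
```

```text
tcp [ 625.7 -112.1  104.6] t 10.3 F [ 0.2  0.2 -4.6] open 48.9
d world [-5.1  0.6 -7.6] d tool mm [-0.4 -1.5  9.1] in target axes [-0.4 -1.4  9.1] rotvec [ 0.0046 -0.0015  0.001 ]
```

Request:
move_arm(travel=[[0,-0.001,0.003],[0,0,0.002],[0,0,0.001],[0,0,0.001],[0,0,0]], dr=[[0.004,-0.001,0],[0,0,0],[0,0,0],[0,0,0],[0,0,0]])

```text
clock: 10.8
tcp_pos: [621.3, -111.3, 98.4]
eef_rot: [0.755, 0.619, -0.137, -0.168]
force: [-0.6, -0.3, -5.1]
opening: 49.1
grasp_force: 65.5
```

```bash
python3 g2.py 0 0 29.8
```

```text
tcp [ 621.3 -111.3   98.4] t 10.8 F [-0.6 -0.3 -5.1] open 49.1
d world [-0.7 -0.2 -1.3] d tool mm [-0.3 -0.   1.5] in target axes [-0.3 -0.   1.5] rotvec [-0.0004 -0.0005  0.0009]
```

Request:
move_arm(travel=[[0,0,0.001],[0,0,0.001],[0,0,0]], dr=[[0,0,0],[0,0,0],[0,0,0]])

```text
clock: 11.1
tcp_pos: [621.3, -111.4, 98.2]
eef_rot: [0.755, 0.619, -0.137, -0.167]
force: [0.4, -1.0, 5.8]
opening: 48.8
grasp_force: 66.6
```

```bash
python3 g2.py 0 0 29.8
```

```text
tcp [ 621.3 -111.4   98.2] t 11.1 F [ 0.4 -1.   5.8] open 48.8
d world [-0.6 -0.1 -1.1] d tool mm [-0.2 -0.   1.3] in target axes [-0.2 -0.   1.3] rotvec [ 0.0006 -0.0004  0.0007]
```

Request:
move_arm(travel=[[0,0,0.001],[0,0,0]], dr=[[0,0,0],[0,0,0]])

```text
clock: 11.3
tcp_pos: [621.2, -111.3, 98.1]
eef_rot: [0.755, 0.619, -0.137, -0.167]
force: [0.8, -2.1, 8.9]
opening: 49.3
grasp_force: 67.1
```

Request:
move_arm(travel=[[0,0,0],[0,0,0],[0,0,0],[0,0,0],[0,0,0]], dr=[[0,0,0],[0,0,0],[0,0,0],[0,0,0],[0,0,0]], fingers=0.07)

```text
clock: 11.8
tcp_pos: [619.7, -110.9, 95.3]
eef_rot: [0.755, 0.619, -0.137, -0.168]
force: [-0.8, -0.4, -1.0]
opening: 70.1
grasp_force: 0.0
```

Request:
move_arm(travel=[[0,0,-0.005],[0,0,-0.01],[0,0,-0.02],[0,0,-0.03],[0,0,-0.04],[0,0,-0.04],[0,0,0]], dr=[[0,0,0],[0,0,0],[0,0,0],[0,0,0],[0,0,0],[0,0,0],[0,0,0]])

```text
clock: 12.5
tcp_pos: [685.6, -123.3, 233.7]
eef_rot: [0.756, 0.62, -0.132, -0.163]
force: [0.9, 0.1, 0.4]
opening: 70.1
grasp_force: 0.0
```

```bash
python3 g2.py 0 0 170; python3 - <<'E'
from h import *
a=env.grab_frame("scene")[...,::-1][190:300,215:375]
cv2.imwrite("pics/c5.png",cv2.resize(a,None,fx=5,fy=5,interpolation=cv2.INTER_CUBIC))
for n in (0,4):
  P=deck(D(),[[-25-n,-60,34],[-25-n,60,34],[25-n,-60,34],[25-n,60,34]]); print(((proj(P,"scene")-[215,190]+.5)*5).round().tolist())
E
```

```text
tcp [ 685.6 -123.3  233.7] t 12.5 F [0.9 0.1 0.4] open 70.1
d world [-6.9  0.2 -9.6] d tool mm [-1.2 -2.3 11.6] in target axes [-1.2 -2.1 11.6] rotvec [ 0.0131 -0.0026  0.0006]
[[421.0, 379.0], [220.0, 387.0], [418.0, 296.0], [219.0, 305.0]]
[[422.0, 385.0], [220.0, 394.0], [419.0, 303.0], [219.0, 311.0]]
```

View pics/c5.png

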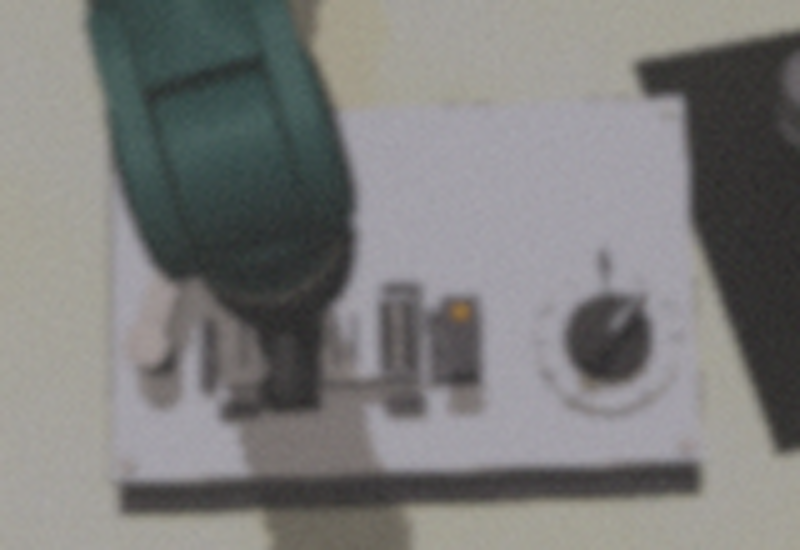

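The module is seated: its top front edge at about (380-420,380) matches the model, and it lies between the end walls. Next is the keeper peg.

```bash
cat > g3.py <<'E'
from h import *
p=D(); Q=deckR(p[2]); th,h=map(float,sys.argv[1:3]); s=env.get_state()
t=Q@[-np.cos(th),-np.sin(th),0]; z=-Q[:,2]; Rt=np.c_[np.cross(t,z),t,z]
goto(deck(p,[130*np.sin(th),100-130*np.cos(th),h])[0],Rt)
q=Q.T@(s["tcp_pos"]-np.array([p[0],p[1],70])); print("tcp deck",q.round(1),"theta",np.arctan2(q[0],100-q[1]).round(3),"r",np.hypot(q[0],q[1]-100).round(1), "F deck",(Q.T@s["force"]).round(1),"J",s["joint_pos"].round(2))
E
python3 g3.py 1.26 150
```

```text
tcp [ 683.3 -123.1  230.9] t 12.55 F [ 0.1  0.5 -0.5] open 70.0
d world [-134.7  -35.4   27.3] d tool mm [ -61.1 -125.2   27. ] in target axes [100.3 -96.4  28.1] rotvec [ 0.0078  0.0035 -1.259 ]
tcp deck [ -1.2  -0.9 178.1] theta -0.012 r 100.9 F deck [-0.2 -0.5 -0.5] J [ 0.33  0.78 -0.37  1.4   0.18  1.44 -0.26]
```

Request:
move_arm(travel=[[-0.02,-0.042,0],[-0.02,-0.042,0],[-0.021,-0.041,0],[0,0,0],[0,0,0],[0,0,0],[0,0,0],[0,0,0],[0,0,0],[0,0,0]], dr=[[0.008,0.003,0],[0,0,0],[0,0,0],[0,0,-0.14],[0,0,-0.14],[0,0,-0.14],[0,0,-0.14],[0,0,-0.14],[0,0,-0.14],[0,0,-0.14]])

```text
clock: 13.55
tcp_pos: [556.3, -160.9, 279.6]
eef_rot: [0.372, 0.901, -0.041, -0.218]
force: [0.6, 0.4, 0.1]
opening: 70.2
grasp_force: 0.0
```

Request:
move_arm(travel=[[0,0,0],[0,0,0],[0,0,0.01],[0,0,0]], dr=[[0,0,-0.14],[0,0,-0.14],[0,0,0],[0,0,0]])

```text
clock: 13.95
tcp_pos: [551.1, -160.1, 269.4]
eef_rot: [0.246, 0.943, -0.011, -0.222]
force: [-0.5, -1.2, 0.0]
opening: 69.9
grasp_force: 0.0
```

```bash
python3 g3.py 1.26 80
```

```text
tcp [ 551.1 -160.1  269.4] t 13.95 F [-0.5 -1.2  0. ] open 69.9
d world [-31.5   7.5 -74.6] d tool mm [-2.9  1.8 81.3] in target axes [-1.8  1.8 81.3] rotvec [-0.0011 -0.0132 -0.0017]
tcp deck [126.   61.4 161.3] theta 1.273 r 131.8 F deck [ 0.2  1.3 -0. ] J [ 0.66  0.67 -0.73  1.66  0.32  1.43  0.89]
```

Request:
move_arm(travel=[[-0.002,0.002,0.02],[0,0,0.025],[0,0,0.02],[0,0,0.012],[0,0,0.004],[0,0,0]], dr=[[0,-0.013,0],[0,0,0],[0,0,0],[0,0,0],[0,0,0],[0,0,0]])

```text
clock: 14.55
tcp_pos: [522.0, -152.4, 196.6]
eef_rot: [0.245, 0.945, -0.012, -0.215]
force: [0.1, 0.6, 0.1]
opening: 70.0
grasp_force: 0.0
```

Request:
move_arm(travel=[[0,0,0],[0,0,0],[0,0,0],[0,0,0],[0,0,0],[0,0,0],[0,0,0],[0,0,0],[0,0,0],[0,0,0]], dr=[[0,0,0],[0,0,0],[0,0,0],[0,0,0],[0,0,0],[0,0,0],[0,0,0],[0,0,0],[0,0,0],[0,0,0]], fingers=0.005, force=50)

```text
clock: 15.55
tcp_pos: [522.5, -152.5, 197.3]
eef_rot: [0.245, 0.945, -0.012, -0.214]
force: [1.0, -1.2, 5.1]
opening: 14.5
grasp_force: 48.7
```

```bash
python3 g3.py 1.26 80
```

```text
tcp [ 522.5 -152.5  197.3] t 15.55 F [ 1.  -1.2  5.1] open 14.5
d world [-2.9 -0.2 -2.4] d tool mm [ 1.2 -1.2  3.4] in target axes [ 1.2 -1.2  3.4] rotvec [0.0008 0.0045 0.0008]
tcp deck [122.2  59.5  83.4] theta 1.251 r 128.8 F deck [1.  0.9 5.2] J [ 0.67  0.71 -0.71  1.79  0.37  1.26  0.85]
```

Request:
move_arm(travel=[[-0.00065,0.013,0],[-0.00065,0.013,0],[-0.00065,0.013,0],[-0.00065,0.013,0],[-0.00065,0.013,0],[0,0,0]], dr=[[0,0,0.1],[0,0,0.1],[0,0,0.1],[0,0,0.1],[0,0,0.1],[0,0,0]])

```text
clock: 16.15
tcp_pos: [565.6, -104.9, 182.1]
eef_rot: [0.472, 0.856, -0.065, -0.202]
force: [3.4, -2.3, 3.8]
opening: 14.5
grasp_force: 49.3
```

```bash
python3 g3.py 0.75 80
```

```text
tcp [ 565.6 -104.9  182.1] t 16.15 F [ 3.4 -2.3  3.8] open 14.5
d world [-3.8  0.2 -2.2] d tool mm [ 1.4 -2.2  3.6] in target axes [ 1.3 -2.2  3.6] rotvec [0.0044 0.0067 0.0105]
tcp deck [86.1  4.3 83.6] theta 0.733 r 128.7 F deck [-1.8  1.6  5. ] J [ 0.49  0.72 -0.57  1.73  0.28  1.23  0.36]
```

Request:
move_arm(travel=[[-0.00065,0.013,0],[-0.00065,0.013,0],[-0.00065,0.013,0],[-0.00065,0.013,0],[-0.00065,0.013,0],[0,0,0]], dr=[[0,0,0.1],[0,0,0.1],[0,0,0.1],[0,0,0.1],[0,0,0.1],[0,0,0]])

```text
clock: 16.75
tcp_pos: [621.5, -85.5, 158.5]
eef_rot: [0.669, 0.712, -0.113, -0.18]
force: [3.9, -3.5, 3.7]
opening: 14.6
grasp_force: 49.4
```

```bash
python3 g3.py 0 80
```

```text
tcp [621.5 -85.5 158.5] t 16.75 F [ 3.9 -3.5  3.7] open 14.6
d world [ 25.8  -0.7 -16. ] d tool mm [-3.4 29.9  3.9] in target axes [ 4.3 29.8  3.7] rotvec [0.0068 0.0032 0.2594]
tcp deck [ 29.8 -25.7  83.7] theta 0.233 r 129.1 F deck [-2.6  2.6  5.3] J [ 0.34  0.78 -0.42  1.62  0.21  1.23 -0.08]
```

Request:
move_arm(travel=[[-0.00035,0.0065,0],[-0.00035,0.0065,0],[-0.0003,0.0065,0],[-0.0002,0.0065,0],[0,0.004,0],[0,0,0]], dr=[[0,0,0.05],[0,0,0.05],[0,0,0.05],[0,0,0.05],[0,0,0.04],[0,0,0]])

```text
clock: 17.35
tcp_pos: [648.1, -86.9, 146.2]
eef_rot: [0.749, 0.628, -0.134, -0.166]
force: [5.2, -2.4, 2.0]
opening: 14.4
grasp_force: 49.6
```

```bash
python3 g3.py 0 80
```

```text
tcp [648.1 -86.9 146.2] t 17.35 F [ 5.2 -2.4  2. ] open 14.4
d world [-0.8  0.7 -3.7] d tool mm [0.6 0.7 3.8] in target axes [0.6 0.7 3.8] rotvec [0.0074 0.0016 0.0213]
tcp deck [  0.7 -29.4  83.8] theta 0.006 r 129.4 F deck [-4.2  1.3  4.1] J [ 0.29  0.81 -0.34  1.55  0.17  1.24 -0.27]
```

Request:
move_arm(travel=[[0,0.002,0],[0,0.001,0],[0,0.001,0],[0,0,0]], dr=[[0,0,0.01],[0,0,0.01],[0,0,0],[0,0,0]])

```text
clock: 17.75
tcp_pos: [650.6, -87.4, 145.0]
eef_rot: [0.755, 0.619, -0.136, -0.165]
force: [2.8, -4.9, 4.9]
opening: 14.8
grasp_force: 49.7
```

```bash
python3 g3.py 0 80
```

```text
tcp [650.6 -87.4 145. ] t 17.75 F [ 2.8 -4.9  4.9] open 14.8
d world [-3.3  1.2 -2.5] d tool mm [ 0.5 -2.1  3.7] in target axes [ 0.5 -2.1  3.7] rotvec [0.0047 0.0015 0.0004]
tcp deck [ -2.1 -29.5  83.7] theta -0.016 r 129.5 F deck [-1.3  4.3  6. ] J [ 0.28  0.82 -0.34  1.55  0.17  1.25 -0.29]
```

Request:
move_arm(travel=[[0,0.0015,0],[0,0.0015,0],[0,0.001,0],[0,0,0]], dr=[[0,0,0],[0,0,0],[0,0,0],[0,0,0]])

```text
clock: 18.15
tcp_pos: [651.4, -87.5, 144.6]
eef_rot: [0.755, 0.619, -0.139, -0.168]
force: [-1.5, -4.1, 10.8]
opening: 14.6
grasp_force: 50.0
```

```bash
python3 g3.py 0 80
```

```text
tcp [651.4 -87.5 144.6] t 18.15 F [-1.5 -4.1 10.8] open 14.6
d world [-4.   1.3 -2.1] d tool mm [ 0.5 -2.9  3.6] in target axes [ 0.5 -3.   3.6] rotvec [-0.0028  0.0025  0.0005]
tcp deck [ -3.  -29.5  83.6] theta -0.023 r 129.6 F deck [5.2 4.3 9.4] J [ 0.28  0.82 -0.34  1.54  0.17  1.26 -0.29]
```

Request:
move_arm(travel=[[0,0.002,0],[0,0.002,0],[0,0,0]], dr=[[0,0,0],[0,0,0],[0,0,0]])

```text
clock: 18.45
tcp_pos: [651.6, -87.5, 144.4]
eef_rot: [0.754, 0.619, -0.142, -0.171]
force: [-8.7, -2.4, 19.4]
opening: 14.2
grasp_force: 51.0
```

```bash
python3 g3.py 0 80
```

```text
tcp [651.6 -87.5 144.4] t 18.45 F [-8.7 -2.4 19.4] open 14.2
d world [-4.3  1.3 -1.8] d tool mm [ 0.5 -3.2  3.6] in target axes [ 0.5 -3.2  3.5] rotvec [-0.0119  0.0037  0.0008]
tcp deck [ -3.2 -29.5  83.5] theta -0.025 r 129.6 F deck [15.5  4.1 14.2] J [ 0.28  0.82 -0.33  1.53  0.17  1.27 -0.29]
```

Request:
move_arm(travel=[[0,-0.002,0],[0,-0.003,0],[0,0,0]], dr=[[0,0,0],[0,0,0],[0,0,0]])

```text
clock: 18.75
tcp_pos: [651.3, -87.5, 144.6]
eef_rot: [0.755, 0.619, -0.138, -0.167]
force: [-0.3, -3.6, 8.6]
opening: 14.3
grasp_force: 49.8
```

Request:
move_arm(travel=[[0,0,0],[0,0,0],[0,0,0],[0,0,0],[0,0,0],[0,0,0]], dr=[[0,0,0],[0,0,0],[0,0,0],[0,0,0],[0,0,0],[0,0,0]], fingers=0.06)

```text
clock: 19.35
tcp_pos: [652.8, -86.6, 143.1]
eef_rot: [0.755, 0.62, -0.136, -0.166]
force: [-0.3, -0.9, -0.1]
opening: 60.1
grasp_force: 0.0
```

Request:
move_arm(travel=[[0,0,-0.01],[0,0,-0.02],[0,0,-0.03],[0,0,-0.03],[0.025,0,0],[0.04,0,0],[0.04,0,0],[0.04,0,0],[0,0,0]], dr=[[0,0,0],[0,0,0],[0,0,0],[0,0,0],[0,0,0],[0,0,0],[0,0,0],[0,0,0],[0,0,0]])

```text
clock: 20.25
tcp_pos: [717.6, 59.6, 225.8]
eef_rot: [0.751, 0.624, -0.134, -0.169]
force: [-0.2, 1.0, 0.4]
opening: 60.1
grasp_force: 0.0
```

```bash
python3 g3.py 0 150; python3 - <<'E'
from h import *
a=env.grab_frame("top")[...,::-1][178:290,256:416]
cv2.imwrite("pics/c6.png",cv2.resize(a,None,fx=5,fy=5,interpolation=cv2.INTER_CUBIC))
a=env.grab_frame("scene")[...,::-1][190:300,215:375]
cv2.imwrite("pics/c7.png",cv2.resize(a,None,fx=5,fy=5,interpolation=cv2.INTER_CUBIC))
for th in (0,.1):
  e=lambda r,w:[r*np.sin(th)+w*np.cos(th),100-r*np.cos(th)+w*np.sin(th),50]
  P=deck(D(),[e(195,9),e(195,-9),[130*np.sin(th),100-130*np.cos(th),92]])
  print(((proj(P,"scene")-[215,190]+.5)*5).round().tolist(),((proj(P,"top")-[256,178]+.5)*5).round().tolist())
E
```

```text
tcp [717.6  59.6 225.8] t 20.25 F [-0.2  1.   0.4] open 60.1
d world [ -41.3 -151.6  -19.9] d tool mm [-156.8   -3.7   22. ] in target axes [-156.8   -1.3   22.5] rotvec [ 0.0019 -0.0036  0.0147]
tcp deck [  -1.3 -186.8  172.5] theta -0.005 r 286.8 F deck [ 0.6 -1.   0.2] J [ 0.1   0.81 -0.37  1.33  0.1   1.44 -0.43]
[[477.0, 315.0], [479.0, 345.0], [364.0, 323.0]] [[343.0, 156.0], [348.0, 127.0], [477.0, 124.0]]
[[473.0, 283.0], [477.0, 313.0], [362.0, 301.0]] [[340.0, 188.0], [343.0, 158.0], [475.0, 145.0]]
```

View pics/c7.png

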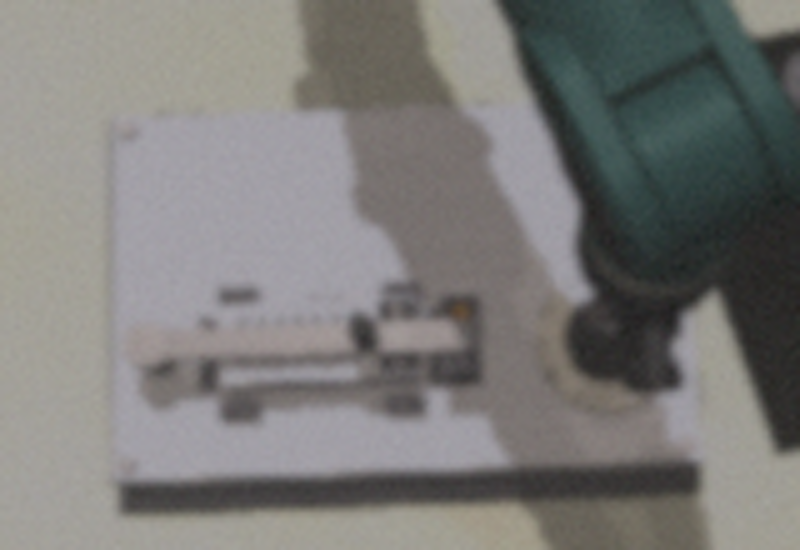

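The bar end is at (470,334) with the nub visible clear behind it at (460,312), so the keeper is home. Next is the knob.

```bash
cat > g4.py <<'E'
from h import *
p=D(); Q=deckR(p[2]); ph,h=map(float,sys.argv[1:3]); s=env.get_state()
b=Q@[np.cos(ph),-np.sin(ph),0]; z=-Q[:,2]; Rt=np.c_[b,np.cross(z,b),z]
goto(deck(p,[-2,-175,h])[0],Rt)
q=Q.T@(s["tcp_pos"]-np.array([p[0],p[1],70])); tx=Q.T@R.from_quat(s["eef_rot"]).as_matrix()[:,0]
print("tcp deck",q.round(1),"phi tool",np.arctan2(-tx[1],tx[0]).round(4),"F",(Q.T@s["force"]).round(1),"M",(Q.T@s["ft_torque"]).round(2),"J7",s["joint_pos"][6].round(2))
E
python3 g4.py .71 120
```

```text
tcp [718.   51.  225.2] t 20.35 F [ 0.4 -0.1 -0. ] open 60.1
d world [-23.8   1.3 -47.3] d tool mm [-3.3 -1.6 52.8] in target axes [-1.1 -3.5 52.8] rotvec [ 0.0025  0.0027 -0.8555]
tcp deck [  -3.4 -178.4  172.8] phi tool 1.5655 F [-0.3  0.   0.1] M [ 0.05  0.49 -0.02] J7 -0.43
```

Request:
move_arm(travel=[[-0.003,-0.002,0],[0,0,0],[0,0,0],[0,0,0],[0,0,0],[0,0,0],[0,0,0.02],[0,0,0.03],[0,0,0],[0,0,0]], dr=[[0.002,0.003,0],[0,0,-0.145],[0,0,-0.145],[0,0,-0.145],[0,0,-0.145],[0,0,-0.145],[0,0,-0.13],[0,0,0],[0,0,0],[0,0,0]])

```text
clock: 21.35
tcp_pos: [695.2, 47.5, 180.4]
eef_rot: [0.432, 0.876, -0.055, -0.209]
force: [-0.1, 0.0, 0.2]
opening: 59.9
grasp_force: 0.0
```

```bash
python3 g4.py .71 49
```

```text
tcp [695.2  47.5 180.4] t 21.35 F [-0.1  0.   0.2] open 59.9
d world [-30.5  10.7 -66.8] d tool mm [ 3.5  2.8 74.1] in target axes [ 3.5  3.  74.1] rotvec [ 0.002  -0.0007 -0.0079]
tcp deck [  -2.7 -170.5  123.1] phi tool 0.7179 F [ 0.2 -0.   0.2] M [-0.02  0.42  0.03] J7 0.29
```

Request:
move_arm(travel=[[0.003,0.003,0.02],[0,0,0.025],[0,0,0.017],[0,0,0.008],[0,0,0.004],[0,0,0]], dr=[[0.002,0,-0.008],[0,0,0],[0,0,0],[0,0,0],[0,0,0],[0,0,0]])

```text
clock: 21.95
tcp_pos: [666.1, 59.9, 114.3]
eef_rot: [0.427, 0.878, -0.054, -0.209]
force: [-0.8, -0.7, -0.1]
opening: 60.1
grasp_force: 0.0
```

Request:
move_arm(travel=[[0,0,0],[0,0,0],[0,0,0],[0,0,0],[0,0,0],[0,0,0],[0,0,0],[0,0,0],[0,0,0],[0,0,0]], dr=[[0,0,0],[0,0,0],[0,0,0],[0,0,0],[0,0,0],[0,0,0],[0,0,0],[0,0,0],[0,0,0],[0,0,0]], fingers=0.003, force=50)

```text
clock: 22.95
tcp_pos: [664.7, 59.0, 114.8]
eef_rot: [0.427, 0.878, -0.055, -0.21]
force: [-2.2, -2.5, 5.4]
opening: 10.8
grasp_force: 50.5
```

```bash
python3 g4.py 0 49
```

```text
tcp [664.7  59.  114.8] t 22.95 F [-2.2 -2.5  5.4] open 10.8
d world [-0.  -0.9 -1.2] d tool mm [-1.  -0.2  1. ] in target axes [-0.7 -0.8  1. ] rotvec [-1.600e-03 -6.000e-04 -7.075e-01]
tcp deck [  -1.3 -175.8   50. ] phi tool 0.7075 F [3.8 2.9 4.1] M [ 0.56 -0.24  0.06] J7 0.26
```

Request:
move_arm(travel=[[0,0,0],[0,0,0],[0,0,0],[0,0,0],[0,0,0],[0,0,0],[0,0,0],[0,0,0],[0,0,0],[0,0,0]], dr=[[0,0,-0.05],[0,0,-0.1],[0,0,-0.1],[0,0,-0.1],[0,0,-0.1],[0,0,-0.1],[0,0,-0.1],[0,0,-0.057],[0,0,0],[0,0,0]])

```text
clock: 23.95
tcp_pos: [663.7, 57.2, 115.1]
eef_rot: [0.097, 0.971, 0.019, -0.217]
force: [-3.7, -4.8, 9.2]
opening: 10.9
grasp_force: 50.8
```

```bash
python3 g4.py 0 49
```

```text
tcp [663.7  57.2 115.1] t 23.95 F [-3.7 -4.8  9.2] open 10.9
d world [ 1.   1.  -1.5] d tool mm [-1.4  1.2  1. ] in target axes [-1.4  1.2  1. ] rotvec [-0.0048 -0.0037 -0.0018]
tcp deck [  -0.6 -173.8   50. ] phi tool 0.0018 F [6.3 5.4 7.2] M [ 1.18 -0.73  0.09] J7 0.85
```

Request:
move_arm(travel=[[0,0,0],[0,0,0],[0,0,0],[0,0,0],[0,0,0]], dr=[[0,0,-0.002],[0,0,0],[0,0,0],[0,0,0],[0,0,0]], fingers=0.05)

```text
clock: 24.45
tcp_pos: [665.3, 60.5, 113.5]
eef_rot: [0.095, 0.972, 0.022, -0.215]
force: [0.6, -0.6, -0.4]
opening: 50.2
grasp_force: 0.0
```

Request:
move_arm(travel=[[0,0,-0.01],[0,0,-0.02],[0,0,-0.04],[0,0,-0.045],[0,0,-0.045],[-0.04,0.025,0],[-0.04,0.025,0],[-0.04,0.025,0],[-0.04,0.025,0],[-0.04,0.025,0]], dr=[[0,0,0],[0,0,0],[0,0,0],[0,0,0],[0,0,0],[0,0,0],[0,0,0],[0,0,0],[0,0,0],[0,0,0]])

```text
clock: 25.45
tcp_pos: [928.5, 131.3, 177.6]
eef_rot: [0.095, 0.972, 0.023, -0.215]
force: [2.6, 0.2, 0.5]
opening: 50.0
grasp_force: 0.0
```

```bash
python3 g4.py 0 49; python3 - <<'E'
from h import *
a=env.grab_frame("top")[...,::-1][178:290,256:416]
b=env.grab_frame("scene")[...,::-1][225:285,290:370]
up=lambda i,k:cv2.resize(i,None,fx=k,fy=k,interpolation=cv2.INTER_CUBIC)
t=up(a[10:60,0:80],5); s=up(b,5)
o=np.zeros((600,800,3),np.uint8); o[:250,:400]=t; o[:300,400:]=s; o[300:600,:428]=cv2.resize(a,(428,300),interpolation=cv2.INTER_CUBIC); cv2.imwrite("pics/c8.png",o)
d=D()
P=deck(d,[[0,-175,48.5],[25,-175,48.5],[-25,-175,48.5],[44,-175,10],[0,-175,10]])
print(((proj(P,"top")-[256,188]+.5)*5).round().tolist(),((proj(P,"scene")-[290,225]+.5)*5+[400,0]).round().tolist())
E
```

```text
tcp [928.5 131.3 177.6] t 25.45 F [2.6 0.2 0.5] open 50.0
d world [-263.7  -73.1  -64.1] d tool mm [ 194.8 -123.3  160.8] in target axes [ 194.3 -123.5  161.3] rotvec [0.0024 0.001  0.0031]
tcp deck [-196.3 -298.5  210.3] phi tool -0.0031 F [-2.  -0.7  1.5] M [-0.05  0.61  0.01] J7 1.05
[[197.0, 65.0], [188.0, 105.0], [205.0, 26.0], [178.0, 171.0], [193.0, 102.0]] [[638.0, 150.0], [635.0, 109.0], [640.0, 192.0], [631.0, 90.0], [634.0, 161.0]]
```

View pics/c8.png

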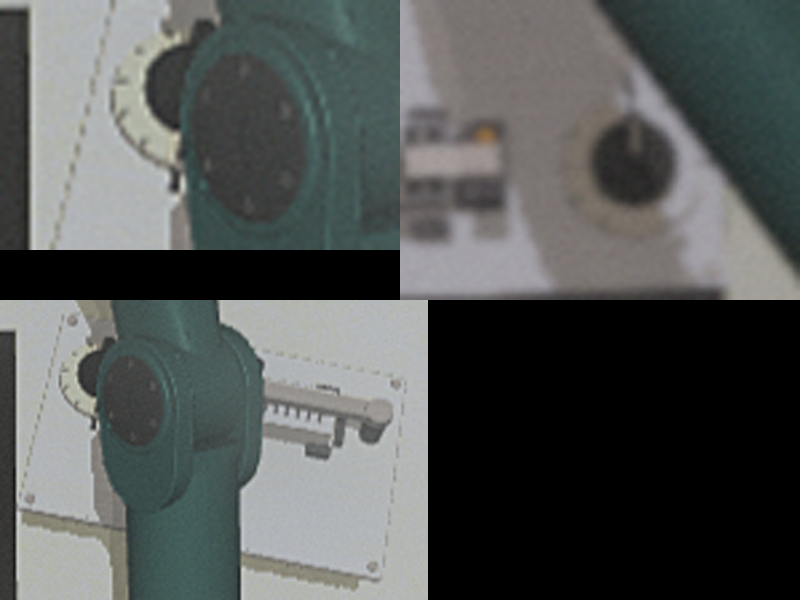

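The scene crop shows the knob's white line running from (638,150) to (632,120), straight at the zero mark (627,80), and the keeper beside the nub. I'll clear the arm and take one unobstructed check.

Request:
move_arm(travel=[[0.02,0.035,0],[0.02,0.035,0],[0.02,0.035,0],[0.02,0.035,0],[0.02,0.035,0],[0.02,0.035,0],[0.02,0.035,0],[0.02,0.035,0],[0.02,0.035,0],[0,0,0]], dr=[[0,0,0],[0,0,0],[0,0,0],[0,0,0],[0,0,0],[0,0,0],[0,0,0],[0,0,0],[0,0,0],[0,0,0]])

```text
clock: 26.55
tcp_pos: [822.3, 480.1, 257.0]
eef_rot: [0.089, 0.972, 0.024, -0.217]
force: [-1.7, -0.0, 0.2]
opening: 50.2
grasp_force: 0.0
```

```bash
python3 - <<'E'
from h import *
F=np.mean([env.grab_frame("top")[...,::-1].astype(float) for _ in range(6)],0).clip(0,255).astype(np.uint8)
G=np.mean([env.grab_frame("scene")[...,::-1].astype(float) for _ in range(6)],0).clip(0,255).astype(np.uint8)
up=lambda i,k:cv2.resize(i,None,fx=k,fy=k,interpolation=cv2.INTER_CUBIC)
o=np.zeros((600,800,3),np.uint8); o[:400,:400]=up(F[186:226,274:314],10); o[:400,400:]=up(G[236:276,317:357],10)
o[400:,:312]=cv2.resize(F[178:290,256:416],(312,200)); o[400:,400:712]=cv2.resize(G[190:300,215:375],(312,200)); cv2.imwrite("pics/c9.png",o)
d=D()
for ph in (-.1,0,.1):
  c,s=np.cos(ph),-np.sin(ph); P=deck(d,[[0,-175,48.5],[25*c,-175+25*s,48.5],[-25*c,-175-25*s,48.5],[44*c,-175+44*s,10]])
  print(ph,((proj(P,"top")-[274,186]+.5)*10).round().tolist(),((proj(P,"scene")-[317,236]+.5)*10+[400,0]).round().tolist())
E
```

```text
-0.1 [[213.0, 150.0], [205.0, 231.0], [221.0, 70.0], [192.0, 365.0]] [[605.0, 190.0], [592.0, 108.0], [618.0, 273.0], [577.0, 72.0]]
0 [[213.0, 150.0], [196.0, 230.0], [230.0, 71.0], [175.0, 363.0]] [[605.0, 190.0], [601.0, 108.0], [610.0, 274.0], [591.0, 71.0]]
0.1 [[213.0, 150.0], [187.0, 228.0], [240.0, 73.0], [159.0, 359.0]] [[605.0, 190.0], [609.0, 108.0], [601.0, 274.0], [606.0, 71.0]]
```

View pics/c9.png

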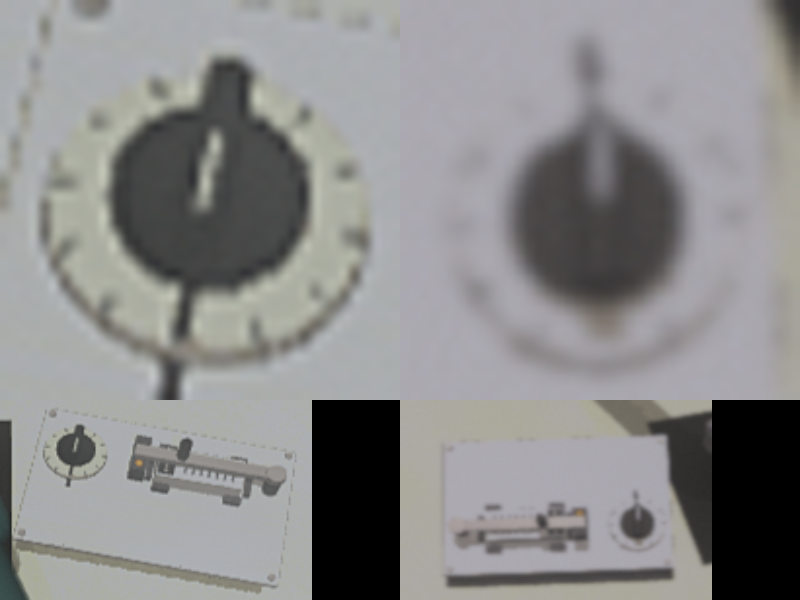

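The white line (217,130)→(201,208) has slope -0.205, against -0.21 predicted for zero. The pointer lines up with the zero mark at (172,375), and the nub shows uphill of the shut bar. Handing in.

```bash
python3 -c "
from station import env
print(env.hand_in())"
```

```text
the job is handed in; nothing more can be done
None
```

Job handed in at about 27 s: by the last pictures the module lies in the pocket, the keeper is fully home in its catch, and the knob reads zero to within about 0.01 rad; I went nowhere near the spool, can, bottle or screwdriver, and the hand-in returned no verdict.

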